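Pack the circuit breakers into the kit tray

TASK

Pack the kit tray for the next control cabinet: stand the one-, two- and three-pole circuit breakers (the rail modules with toggle levers) each in the pocket made for its width, upright with the levers up and right down on the pocket's floor. Set each one down, do not drop it, and leave the lamp, timer and power supply modules, which have the same housings but no levers, standing where they are.

Things in the scene. Friction and masses are not known exactly. Their poses are not given: they have to be found in the camera images.
- mcb1_center (a point): One-pole circuit breaker, 130 g. Grey rail-module housing 18 mm wide (y) x 85 mm long (x), standing on its back, front up: a nose 45 x 18, 62 high, between two 44 mm high shoulders with 1 screw each. A black toggle lever on the nose, top 72 high. Point: centre line, 36 mm above the underside, z up; long sides flat from 6 to 62 high.
- mcb2_center (a point): Two-pole circuit breaker, 250 g. Grey rail-module housing 36 mm wide (y) x 85 mm long (x), standing on its back, front up: a nose 45 x 36, 62 high, between two 44 mm high shoulders with 2 screws each. 2 black toggle levers joined by a tie bar on the nose, top 72 high. Point: centre line, 36 mm above the underside, z up; long sides flat from 6 to 62 high.
- mcb3_center (a point): Three-pole circuit breaker, 370 g. Grey rail-module housing 54 mm wide (y) x 85 mm long (x), standing on its back, front up: a nose 45 x 54, 62 high, between two 44 mm high shoulders with 3 screws each. 3 black toggle levers joined by a tie bar on the nose, top 72 high. Point: centre line, 36 mm above the underside, z up; long sides flat from 6 to 62 high.
- lamp1_center (a point): Lamp module, look-alike, stays. Grey rail-module housing 18 mm wide (y) x 85 mm long (x), standing on its back, front up: a nose 45 x 18, 62 high, between two 44 mm high shoulders with 1 screw each. No lever: a round clear domed lens, top 72 high. Point: centre line, 36 mm above the underside, z up; long sides flat from 6 to 62 high.
- timer2_center (a point): Timer module, look-alike, stays. Grey rail-module housing 36 mm wide (y) x 85 mm long (x), standing on its back, front up: a nose 45 x 36, 62 high, between two 44 mm high shoulders with 2 screws each. No levers: a round black 25 mm dial, top 72 high. Point: centre line, 36 mm above the underside, z up; long sides flat from 6 to 62 high.
- supply3_center (a point): Power supply module, look-alike, stays. Grey rail-module housing 54 mm wide (y) x 85 mm long (x), standing on its back, front up: a nose 45 x 54, 62 high, between two 44 mm high shoulders with 3 screws each. No levers: dark louvre slots across the nose. Point: centre line, 36 mm above the underside, z up; long sides flat from 6 to 62 high.
- nest1_floor (a point): Pocket for the one-pole breaker: recess 101 mm long (x) x 34 mm wide (y), 12 mm deep, paler floor, in a dark insert 121 x 98. Three such inserts (pockets 34, 52, 70 wide) lie side by side in any order, 100 apart across y, in a fixed low aluminium tray 128 x 306; nothing of it moves. Point: centre of the pocket's floor, 7 mm above the bench; z up. Insert top 12 mm and tray rim 11 mm above it.
- nest2_floor (a point): Pocket for the two-pole breaker: recess 101 mm long (x) x 52 mm wide (y), 12 mm deep, paler floor, in a dark insert 121 x 98. Three such inserts (pockets 34, 52, 70 wide) lie side by side in any order, 100 apart across y, in a fixed low aluminium tray 128 x 306; nothing of it moves. Point: centre of the pocket's floor, 7 mm above the bench; z up. Insert top 12 mm and tray rim 11 mm above it.
- nest3_floor (a point): Pocket for the three-pole breaker: recess 101 mm long (x) x 70 mm wide (y), 12 mm deep, paler floor, in a dark insert 121 x 98. Three such inserts (pockets 34, 52, 70 wide) lie side by side in any order, 100 apart across y, in a fixed low aluminium tray 128 x 306; nothing of it moves. Point: centre of the pocket's floor, 7 mm above the bench; z up. Insert top 12 mm and tray rim 11 mm above it.

How it is judged (in metres and radians):
At the end, for the whole second after the job is handed in: Each of the three breakers stands in its own pocket: within 13 mm of the pocket's centre, on the floor (height within 5 mm), upright within 0.12 rad, its length along the pocket's within 0.26 rad (either way round), at rest and released (horizontal distance between mcb1_center and nest1_floor below 0.013 m and z of mcb1_center in the frame of nest1_floor between 0.031 and 0.041 m and angle between each of mcb1_center, mcb2_center, mcb3_center's own z axis and vertical below 0.12 rad and angle between the x axis of mcb1_center and the x axis of nest1_floor, either way round below 0.26 rad and linear speed of each of mcb1, mcb2, mcb3 below 0.02 m/s and horizontal distance between mcb2_center and nest2_floor below 0.013 m and z of mcb2_center in the frame of nest2_floor between 0.031 and 0.041 m and angle between the x axis of mcb2_center and the x axis of nest2_floor, either way round below 0.26 rad and horizontal distance between mcb3_center and nest3_floor below 0.013 m and z of mcb3_center in the frame of nest3_floor between 0.031 and 0.041 m and angle between the x axis of mcb3_center and the x axis of nest3_floor, either way round below 0.26 rad); the robot touches nothing.
It fails at once if the lamp, timer or power supply module is moved more than 20 mm (distance of any of lamp1_center, timer2_center, supply3_center from where it was at the start of the episode above 0.02 m).
It fails at once if a breaker is dropped (falls free faster than 0.7 m/s, from about 25 mm) ((linear speed of mcb1 above 0.7 m/s and contact force between the fingers and mcb1 below 0.05 N) or (linear speed of mcb2 above 0.7 m/s and contact force between the fingers and mcb2 below 0.05 N) or (linear speed of mcb3 above 0.7 m/s and contact force between the fingers and mcb3 below 0.05 N)).
It also fails if it takes over 102 s, if anything falls off the work surface, if the arm or the gripper's body presses on something with over 40 N, if the wrist force passes 120 N, or if a joint passes its speed limit or range.

ROBOT

A 6-joint arm with a two-finger parallel gripper is mounted at the origin on the work surface. World frame = base frame: x ahead of the robot, y to its left, z up, the work surface at z = 0. Lengths are in mm, angles in rad, forces in N, time in s.
With the tool pointing down it reaches from about 275 to 750 mm from the base axis. Payload 10.2 kg.
Tool frame: the origin (TCP) lies between the finger pads; the fingertips stand 8 mm ahead of it and the grasp point (between the pads) lies 11 mm behind it; z points along the fingers, x is the direction in which the jaws open and shut, and the axes are right-handed (so a half turn about z gives the same grasp; the last joint's range is limited). The gripper opens to 85 mm and grips with 20 to 120 N. Pads are 22 mm wide; open, the fingers measure 114 mm over their backs; the gripper's body (76 mm by 85 mm) begins 54 mm behind the grasp point. The pads swing forward as they close: fully open they stand 13 mm farther back than shut.
Start: joints at [-1.524, 0.313, 1.498, -0, 1.331, -0.223], TCP at [139.92, -506.018, 239.294] pointing down, gripper open.
Joint ranges: [-2.94, 2.94], [-0.97, 2.17], [0.19, 2.56], [-1.23, 4.37], [0.02, 3.11], [-2.88, 2.88]. Speed limits (rad/s): [2.39, 2.39, 3.01, 3.14, 3.14, 3.14].

INTERFACE

Orientations are given as a unit quaternion [w, x, y, z].
In Python, from rig import sense, eyes, ctrl gives the robot as it stands.
- The arm moves only by the tool move_arm, never from a script. Its argument "rows" is a list that holds one entry, the list of rows, each a list of 5 numbers: the shift along the tool's x, y, z in mm, then the turn about the tool's z in units of 6 degrees (1.0 is 6 degrees), then the gripper command: -1 is shut, 1 is fully open, values between are in proportion. In form: [[[dx, dy, dz, roll, jaw], ...]]. A call has 1 to 12 rows; each row is the pose to reach, as a shift and turn from the pose measured when the call began, along the tool's axes at that moment; what a row does not reach only later rows make up. A row lasts 1/8 s, in which the tool goes at most 62.5 mm and 10.7 degrees, less where a joint would pass 70% of its speed; a pose out of reach is approached as far as the arm can. A call with a gripper value outside its range is refused whole. The fingers move at their own pace and stop on an object; "squeeze" is the grip in N (left out, the last holds). Time passes only in rows, so rows that repeat a pose let the fingers close. It gives the time, the measured TCP pose, the force and the opening at its end, in the units of the state.
- sense(): the state, without advancing time (a new reading comes with each control period).
- eyes.capture(name): name is "scene" or "top" or "wrist"; returns a dict with "color" (400x640x3 uint8, blue, green, red), "vertical_fov" (degrees; the focal length in pixels is half the picture's height over the tangent of half this angle, whatever the lens; pixels are square), "cx", "cy" (the principal point, pixels), "xyz" and "attitude" of the camera in the world. Camera axes: x right, y down, z forward; pixel columns grow to the right and rows downward; lengths in mm; the calibration is good to about 2 mm. A picture is of the moment at which its call begins. There is no depth.
- ctrl.finish_job(): hands the job in, once; it reports no verdict.
The state is a dict: "time_s": time; "joints": joint angles; "dq": joint speeds; "tau": joint torques, N m; "eef_pos": TCP position; "ee_rot": TCP orientation; "force": force on the tool from outside, world axes, zero at the start; "wrist_torque": the same for the moment, N m; "grip_width": opening from 0.0 (shut) to 1.0 (fully open).
Only numpy, scipy, OpenCV 4.12 (cv2) and the standard library are available. Lean on these libraries where they do the work, as an engineer would, in place of code of your own. Each camera call takes 0.05 s, during which the arm holds its last target. There are 200 camera calls.

## Working session

There is one attempt and no reset: what is moved stays moved. The work goes in short steps, Python scripts to look and compute and a tool call to move; the robot and the scene stay as the last step left them, time stands still between calls to the robot, and variables do not carry over. Pictures are saved under pics/ and viewed, about 12 in all and at most 16, crops included, and the job is handed in when it is done.

Besides the shell and the picture viewer there is one more tool, called after "Emit:" by a JSON object that holds its "method" and its "body", one argument or row to a line. move_arm: Moves the arm, as the interface text tells. Its arguments: {"type":"object","properties":{"rows":{"type":"array","items":{"type":"array","items":{"type":"array","items":{"type":"number"}}}},"squeeze":{"type":"number"}},"required":["rows"]}

```bash
mkdir -p pics; cat > h.py <<'E'
import numpy as np,cv2,json
from rig import sense,eyes,ctrl
from scipy.spatial.transform import Rotation as R
def cap(n,f):
    c=eyes.capture(n); cv2.imwrite('pics/'+f+'.png',c['color']); 
    m={k:(np.asarray(v).tolist()) for k,v in c.items() if k!='color'}; json.dump(m,open('pics/'+f+'.json','w')); return c,m
def load(f): return json.load(open('pics/'+f+'.json'))
def cast(m,px,z):
    f=200/np.tan(np.radians(m['vertical_fov'])/2)
    q=m['attitude']; r=R.from_quat([q[1],q[2],q[3],q[0]]) if len(q)==4 else R.from_matrix(q)
    px=np.atleast_2d(px).astype(float)
    d=r.apply(np.c_[(px[:,0]-m['cx'])/f,(px[:,1]-m['cy'])/f,np.ones(len(px))])
    o=np.array(m['xyz']); return (o+d*((z-o[2])/d[:,2])[:,None])[:,:2]
E
python3 - <<'E'
from h import *
for n in('top','scene'): print(cap(n,n+'0')[1])
print(sense())
E
```

```text
{'vertical_fov': 53.10995496895974, 'cx': 317.3802536377988, 'cy': 200.900740293767, 'xyz': [451.107885532857, -13.762664409153166, 1193.3247414334846], 'attitude': [-0.03588392299472417, 0.7065291289749653, -0.706318270207929, 0.025366023552469346]}
{'vertical_fov': 57.4239260332449, 'cx': 322.1658254674667, 'cy': 201.82806806131404, 'xyz': [941.6723796681686, 479.8024270732742, 569.9173853150368], 'attitude': [-0.1509886943361479, 0.3083970357735156, 0.8492927650364361, -0.4009931193493711]}
{'time_s': 0.1, 'joints': array([-1.52442168e+00,  3.13406613e-01,  1.49834238e+00, -1.54198598e-06,
        1.33101371e+00, -2.23416680e-01]), 'dq': array([ 0.00013068, -0.00193356, -0.00327436, -0.00197441,  0.00068384,
       -0.0001028 ]), 'tau': array([ 2.90333104e-03, -4.12900579e+01, -2.60139388e+01, -1.51718682e-04,
        3.04970876e-03,  6.09856954e-06]), 'eef_pos': array([ 139.89757906, -505.79257016,  238.79292058]), 'ee_rot': array([-4.48147617e-04,  7.95779566e-01, -6.05586113e-01, -3.76059922e-04]), 'force': array([0.3144999 , 0.20678246, 0.13559614]), 'wrist_torque': array([ 0.04228682,  0.03907616, -0.05427257]), 'grip_width': 0.9982484113888597}
```

View pics/top0.png

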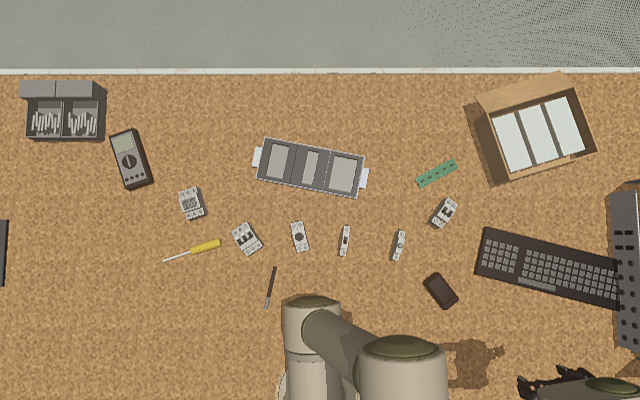

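View pics/scene0.png

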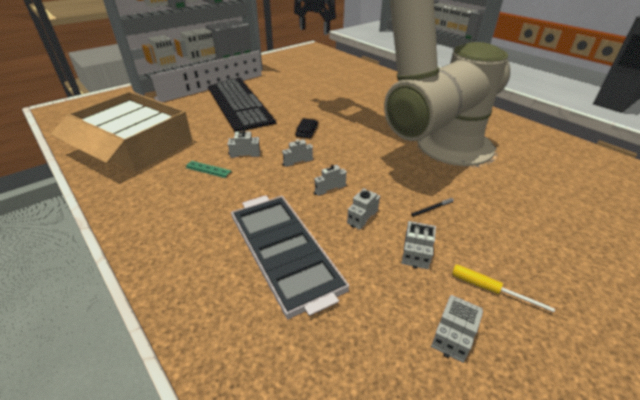

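The top view shows the three-pole breaker at about (247,239), timer (299,236), two narrow modules at (344,240) and (398,245), the two-pole breaker at (444,212), and the supply at (191,203). The pockets run left to right as medium, narrow, wide. I'll zoom in to tell the two narrow ones apart.

```bash
python3 - <<'E'
from h import *
i=cv2.imread('pics/top0.png'); 
a=cv2.resize(i[190:265,220:470],None,fx=3.2,fy=3.2,interpolation=cv2.INTER_CUBIC)
b=cv2.resize(i[130:202,245:375],None,fx=4.5,fy=4.5,interpolation=cv2.INTER_CUBIC)
o=np.zeros((a.shape[0]+b.shape[0],800,3),np.uint8);o[:a.shape[0],:a.shape[1]]=a;o[a.shape[0]:,:b.shape[1]]=b
cv2.imwrite('pics/z0.png',o)
m=load('top0')
for n,p,z in [('m3',(247,239),50),('t',(299,236),50),('n1',(344,240),50),('n2',(398,245),50),('m2',(444,212),50),('sup',(191,203),50),('pk2',(279,160),7),('pk1',(312,167),7),('pk3',(346,174),7)]: print(n,cast(m,p,z).round())
# pale pocket floors
h=cv2.cvtColor(i,cv2.COLOR_BGR2HSV)
g=((h[...,1]<40)&(h[...,2]>135)).astype(np.uint8)
g[:130]=0;g[202:]=0;g[:,:245]=0;g[:,375:]=0
n,l,s,c=cv2.connectedComponentsWithStats(g)
for k in range(1,n):
    if s[k,4]>100:
        r=cv2.minAreaRect(np.argwhere(l==k)[:,::-1].astype(np.float32)); bp=cast(m,cv2.boxPoints(r),7)
        print(s[k],c[k],cast(m,c[k],7).round(1),cv2.minAreaRect(bp.astype(np.float32)))
E
```

```text
m3 [[441. 204.]]
t [[450.  56.]]
n1 [[439. -72.]]
n2 [[ 425. -225.]]
m2 [[ 519. -357.]]
sup [[544. 367.]]
pk2 [[678. 119.]]
pk1 [[656.  20.]]
pk3 [[635. -82.]]
[252 142  12  31 164] [256.95731707 156.42682927] [[688.7 186.1]] ((689.2621459960938, 186.74774169921875), (22.602807998657227, 93.46182250976562), 78.59185791015625)
[266 144  23  35 544] [277.13419118 160.99264706] [[674.6 125.1]] ((674.990966796875, 125.11682891845703), (50.092506408691406, 100.26818084716797), 78.66600036621094)
[302 151  17  34 357] [309.71708683 167.4789916 ] [[654.8  27. ]] ((654.9552612304688, 26.93889045715332), (32.838375091552734, 99.4170913696289), 78.1041488647461)
[348 153  21  46 231] [361.63203463 175.47619048] [[ 630.4 -128.2]] ((633.8151245117188, -123.02738189697266), (138.02532958984375, 53.5689582824707), 7.159302711486816)
[329 156  28  37 766] [342.47258486 174.03655352] [[634.8 -71. ]] ((634.9896240234375, -71.27229309082031), (69.37464904785156, 100.1913833618164), 78.41789245605469)
```

View pics/z0.png

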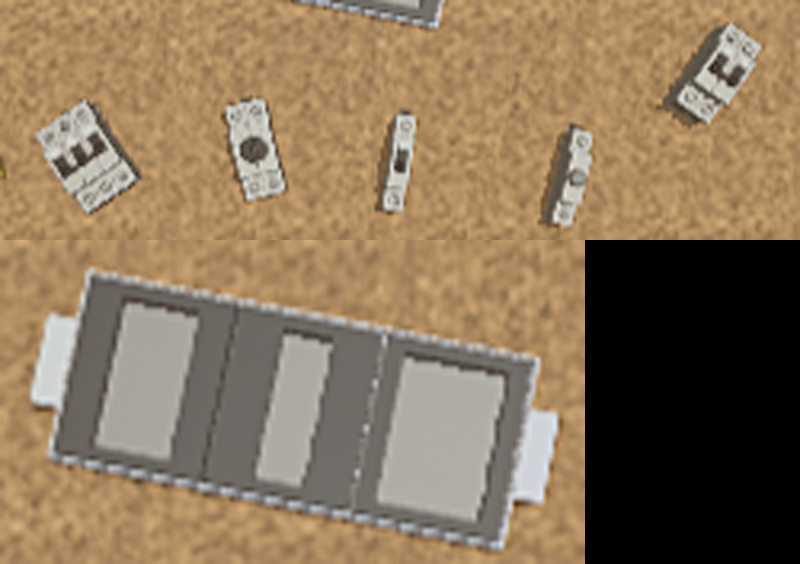

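n1 at (344,240) has the black lever, so it is mcb1. The dome at (398,245) is the lamp. Next I'll get rough module poses and a helper for working out moves.

```bash
cat >> h.py <<'E'
def yaw(s=None):
    q=(s or sense())['ee_rot']; v=R.from_quat([q[1],q[2],q[3],q[0]]).apply([1,0,0]); return np.degrees(np.arctan2(v[1],v[0]))
def go(x,y,z,ya):
    "shift and turn (units of 6 deg) to bring TCP to x,y,z with jaw axis at world angle ya (mod 180)"
    s=sense(); q=s['ee_rot']; r=R.from_quat([q[1],q[2],q[3],q[0]])
    d=r.inv().apply(np.array([x,y,z])-s['eef_pos']); t=(yaw(s)-ya+90)%180-90
    j6=s['joints'][5]
    print('shift',d.round(1),'roll',round(t/6,2),'or',round((t-180*np.sign(t))/6,2),'pos',s['eef_pos'].round(1),'yaw',round(yaw(s),2),'j',s['joints'].round(2),'F',s['force'].round(1),'w',round(s['grip_width'],3),'t',s['time_s'])
E
python3 - <<'E'
from h import *
m=load('top0'); i=cv2.imread('pics/top0.png'); h=cv2.cvtColor(i,cv2.COLOR_BGR2HSV)
g=((h[...,1]<60)&(h[...,2]>110)).astype(np.uint8)
g=cv2.morphologyEx(g,cv2.MORPH_CLOSE,np.ones((5,5)))
n,l,s,c=cv2.connectedComponentsWithStats(g)
for nm,p in [('m3',(247,239)),('t',(299,236)),('m1',(344,240)),('lamp',(398,245)),('m2',(444,212)),('sup',(191,203))]:
    w=l[p[1]-9:p[1]+10,p[0]-9:p[0]+10]; w=w[w>0]; k=np.bincount(w).argmax()
    pts=cast(m,np.argwhere(l==k)[:,::-1],48).astype(np.float32)
    print(nm,s[k][4],cv2.minAreaRect(pts))
go(519,-357,180,0)
E
```

```text
m3 585 ((443.0279541015625, 205.789794921875), (85.27848815917969, 61.376800537109375), 33.75465393066406)
t 353 ((449.4458312988281, 55.856605529785156), (85.59365844726562, 37.99191665649414), 14.284880638122559)
m1 204 ((437.9000549316406, -74.0269546508789), (19.69228744506836, 86.23477172851562), 79.11087799072266)
lamp 209 ((424.8709716796875, -227.91685485839844), (24.564769744873047, 86.05694580078125), 78.61470794677734)
m2 393 ((516.4146728515625, -360.12457275390625), (40.28697204589844, 86.02222442626953), 54.218013763427734)
sup 616 ((546.247314453125, 366.568603515625), (85.20955657958984, 68.35655975341797), 18.861167907714844)
shift [ -42.3 -405.    58.9] roll -12.42 or 17.58 pos [ 139.9 -505.8  238.8] yaw -74.54 j [-1.52  0.31  1.5  -0.    1.33 -0.22] F [0.3 0.2 0.1] w 0.998 t 0.1
```

Emit:
{"method": "move_arm", "body": {
  "rows": [
    [[-6,-57,8,1.2,1],[-12,-115,17,2.4,1],[-17,-172,25,3.7,1],[-23,-230,34,4.9,1],[-29,-287,42,6.1,1],[-35,-345,50,7.3,1],[-40,-402,59,8.5,1],[-40,-402,59,8.5,1],[-40,-402,59,8.5,1],[-40,-402,59,8.5,1]]
  ],
  "squeeze": 50
}}

```text
time_s: 1.35
eef_pos: [515.8, -360.8, 180.3]
ee_rot: [0.0, -0.457, 0.889, 0.0]
force: [0.2, -0.8, -1.0]
grip_width: 1.0
```

```bash
python3 - <<'E'
from h import *
print(cap('wrist','w1')[1]); go(516,-360,180,54.2)
E
```

```text
{'vertical_fov': 65.63238583342526, 'cx': 319.3422708983811, 'cy': 199.60087750327423, 'xyz': [573.0571543269148, -400.92158798936185, 314.45048935776185], 'attitude': [-0.0632481151436561, -0.45211959821955117, 0.881070803594293, 0.12370037950739404]}
shift [-0.8  0.3  0.4] roll 0.03 or -29.97 pos [ 515.8 -360.8  180.4] yaw -125.61 j [-0.8   0.59  1.24  0.    1.32  1.4 ] F [0.1 0.6 0.1] w 1.004 t 1.4
```

View pics/w1.png

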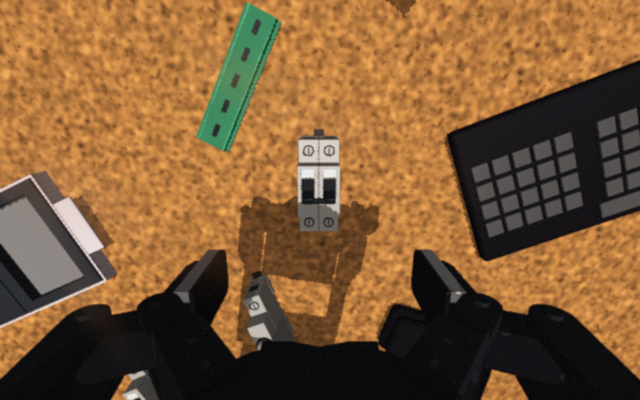

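The wrist view shows mcb2 square to the image at columns 298–340, rows 137–232, with its levers at (319,187). I'll measure it by casting its edges.

```bash
cat >> h.py <<'E'
def prof(f,x0,x1,y0,y1):
    i=cv2.imread('pics/'+f+'.png')
    return cv2.resize(i[y0:y1,x0:x1],None,fx=6,fy=6,interpolation=cv2.INTER_CUBIC)
E
python3 - <<'E'
from h import *
m=load('w1'); cv2.imwrite('pics/w1z.png',prof('w1',275,365,125,245))
i=cv2.imread('pics/w1.png');g=i.sum(2)
h=cv2.cvtColor(i,cv2.COLOR_BGR2HSV)
for r in (145,155,170,175,180,215,225): print(r,[c for c in range(285,355) if h[r,c,1]<60][::1][:1],[c for c in range(285,355) if h[r,c,1]<60][-1:])
print([r for r in range(125,245) if h[r,308,1]<60][::200], h[120:245:1,308,1].tolist())
E
```

```text
145 [298] [338]
155 [299] [338]
170 [297] [339]
175 [298] [339]
180 [298] [339]
215 [298] [338]
225 [300] [337]
[137] [164, 160, 164, 162, 165, 166, 161, 165, 164, 164, 165, 163, 165, 162, 162, 141, 75, 47, 35, 30, 26, 20, 22, 21, 24, 24, 18, 12, 14, 10, 8, 12, 11, 11, 13, 16, 22, 22, 20, 24, 22, 22, 29, 19, 25, 21, 21, 21, 18, 10, 2, 1, 1, 3, 5, 6, 5, 15, 25, 16, 26, 19, 0, 19, 20, 12, 0, 19, 13, 7, 18, 38, 27, 35, 14, 13, 70, 51, 18, 6, 7, 21, 58, 15, 21, 23, 26, 23, 22, 21, 22, 26, 21, 24, 24, 24, 21, 21, 12, 10, 16, 7, 11, 17, 13, 13, 9, 21, 22, 25, 37, 102, 161, 170, 169, 167, 168, 167, 169, 168, 165, 174, 161, 174, 160]
```

View pics/w1z.png

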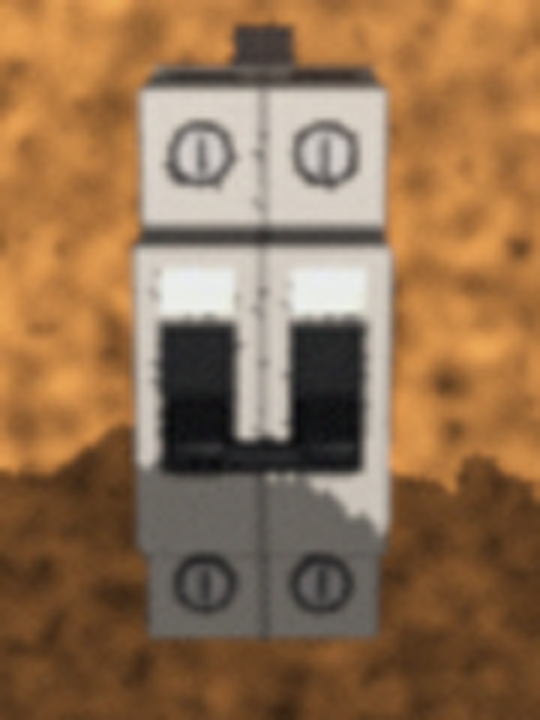

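```bash
cat >> h.py <<'E'
def quad(f,pts,z=44):
    p=cast(load(f),pts,z); c=p.mean(0); a=p[0]-p[3]+p[1]-p[2]; w=p[1]-p[0]+p[2]-p[3]
    print('c',c.round(1),'len',round(np.hypot(*a)/2,1),'wid',round(np.hypot(*w)/2,1),'long',np.degrees(np.arctan2(a[1],a[0])).round(2),'jaw',np.degrees(np.arctan2(w[1],w[0])).round(2)); return c
E
python3 - <<'E'
from h import *
quad('w1',[(298.7,139.3),(339.5,139.3),(338.2,231),(300,231)])
E
```

```text
c [ 519.9 -362.3] len 84.4 wid 35.4 long -35.69 jaw -125.67
```

Emit:
{"method": "move_arm", "body": {
  "rows": [
    [[-1,-4,0,0,1],[-1,-4,40,0,1],[-1,-4,80,0,1],[-1,-4,115,0,1],[-1,-4,140,0,1],[-1,-4,152,0,1],[-1,-4,152,0,1],[-1,-4,152,0,-0.3],[-1,-4,152,0,-0.5],[-1,-4,152,0,-0.8],[-1,-4,152,0,-1],[-1,-4,152,0,-1]]
  ],
  "squeeze": 50
}}

```text
time_s: 2.9
eef_pos: [519.9, -362.5, 29.1]
ee_rot: [0.0, -0.457, 0.889, -0.0]
force: [-0.9, 0.2, 5.8]
grip_width: 0.414
```

```bash
python3 - <<'E'
from h import *
go(675,125.1,130,78.4)
E
```

```text
shift [-486.8  157.8 -100.8] roll -4.0 or 26.0 pos [ 519.9 -362.5   29.1] yaw -125.61 j [-0.79  0.77  1.35  0.    1.02  1.4 ] F [-0.9  0.2  5.8] w 0.414 t 2.9
```

Emit:
{"method": "move_arm", "body": {
  "rows": [
    [[0,0,-30,0,-1],[0,0,-70,0,-1],[-40,13,-100,-0.3,-1],[-90,29,-101,-0.7,-1],[-140,45,-101,-1.2,-1],[-190,62,-101,-1.6,-1],[-240,78,-101,-2,-1],[-290,94,-101,-2.4,-1],[-340,110,-101,-2.8,-1],[-390,126,-101,-3.2,-1],[-440,143,-101,-3.6,-1],[-487,158,-101,-4,-1]]
  ]
}}

```text
time_s: 4.4
eef_pos: [674.8, 127.3, 129.4]
ee_rot: [-0.0, -0.633, 0.774, 0.0]
force: [0.9, -0.1, -2.5]
grip_width: 0.413
```

Emit:
{"method": "move_arm", "body": {
  "rows": [
    [[0,0,0,0,-1],[0,0,0,0,-1]]
  ]
}}

```text
time_s: 4.65
eef_pos: [674.3, 127.0, 128.5]
ee_rot: [-0.001, -0.633, 0.774, 0.001]
force: [-0.1, -1.0, -2.6]
grip_width: 0.414
```

```bash
python3 - <<'E'
from h import *
cap('wrist','w2'); go(675,125.1,130,78.4)
E
```

```text
shift [ 1.2 -0.8 -1.2] roll 0.0 or -30.0 pos [674.5 126.4 128.8] yaw -101.57 j [ 0.02  0.76  1.07 -0.    1.31  1.79] F [ 0.2  0.4 -2.9] w 0.415 t 4.7
```

View pics/w2.png

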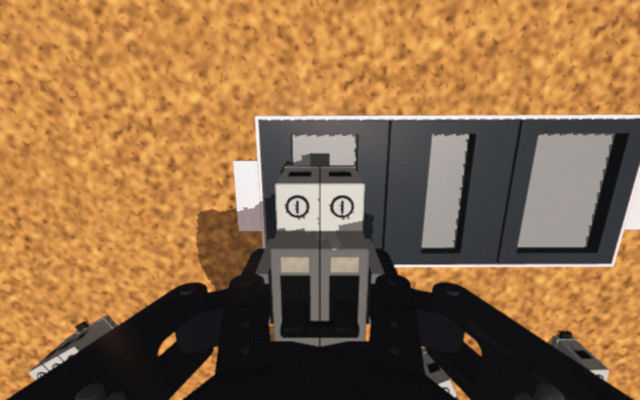

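The wrist view shows breaker 2 held upright in the jaws above the left pocket. The insert seams run at columns ~389→384 and ~521→499. I'll cross-check the tray position from these.

```bash
python3 - <<'E'
from h import *
quad('w2',[(389.5,119.5),(521,119.5),(499,264),(384,264)],19)
g=cv2.cvtColor(cv2.imread('pics/w2.png'),cv2.COLOR_BGR2GRAY)
print(g[112:124,450].tolist(),g[258:272,450].tolist());print(g[180,250:275].tolist())
print(cast(load('w2'),[(450,117),(450,265)],18))
E
```

```text
c [656.2  24.4] len 121.7 wid 100.0 long -10.27 jaw -101.6
[166, 169, 171, 207, 242, 243, 207, 134, 74, 67, 72, 72] [57, 56, 56, 54, 53, 65, 141, 232, 237, 200, 175, 172, 166, 167]
[240, 242, 242, 242, 241, 240, 239, 238, 229, 233, 235, 185, 100, 70, 69, 65, 66, 63, 65, 68, 66, 65, 67, 67, 65]
[[718.61497672  16.89965499]
 [593.24816221  27.72164297]]
```

Emit:
{"method": "move_arm", "body": {
  "rows": [
    [[2,-1.5,0,0,-1],[2,-1.5,25,0,-1],[2,-1.5,50,0,-1],[2,-1.5,70,0,-1],[2,-1.5,80,0,-1],[2,-1.5,86,0,-1],[2,-1.5,88,0,-1],[2,-1.5,89,0,-1],[2,-1.5,90,0,-1],[2,-1.5,90,0,-1]]
  ]
}}

```text
time_s: 5.95
eef_pos: [675.4, 124.1, 39.0]
ee_rot: [-0.001, -0.632, 0.775, 0.0]
force: [-0.2, -0.0, -4.3]
grip_width: 0.415
```

Emit:
{"method": "move_arm", "body": {
  "rows": [
    [[0,0,1,0,-1],[0,0,2,0,-1],[0,0,2.5,0,-1],[0,0,3,0,-1],[0,0,3,0,-1]]
  ]
}}

```text
time_s: 6.58
eef_pos: [675.4, 124.1, 36.2]
ee_rot: [-0.001, -0.632, 0.775, 0.0]
force: [-2.5, -0.5, -0.3]
grip_width: 0.415
```

Emit:
{"method": "move_arm", "body": {
  "rows": [
    [[0,0,0.5,0,-0.1],[0,0,0.5,0,0],[0,0,0.5,0,0.2],[0,0,0.5,0,0.4],[0,0,0,0,0.4],[0,0,-40,0,0.4],[0,0,-90,0,0.6],[0,0,-140,0,1],[0,0,-144,0,1],[0,0,-144,0,1]]
  ]
}}

```text
time_s: 7.82
eef_pos: [675.4, 124.2, 179.7]
ee_rot: [-0.001, -0.632, 0.775, 0.001]
force: [-0.1, 0.6, -1.0]
grip_width: 1.0
```

```bash
python3 - <<'E'
from h import *
cap('wrist','w3'); go(438,-73,180,79.1)
E
```

```text
shift [ 2.407e+02  1.928e+02 -2.000e-01] roll -0.11 or 29.89 pos [675.2 124.1 178.8] yaw -101.57 j [ 0.01  0.73  1.01 -0.    1.41  1.78] F [-0.2  1.4 -0.7] w 1.001 t 7.875
```

View pics/w3.png

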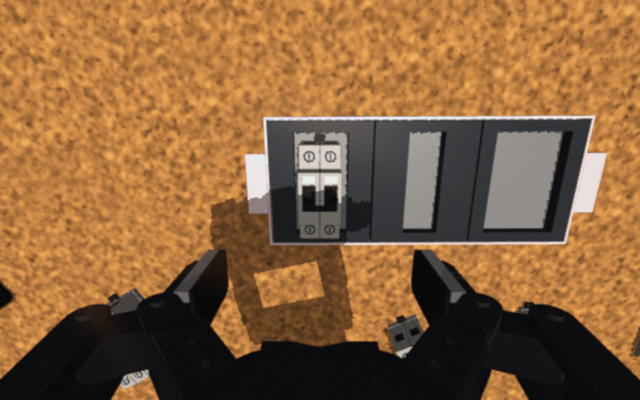

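mcb2 stands centred in the left pocket at (319,190). The whole tray is visible in this frame, which gives a better tray fix. Next is mcb1.

```bash
python3 - <<'E'
from h import *
c=quad('w3',[(264,117),(594,117),(567,243.5),(270.5,243.5)],18)
u=np.array([np.cos(np.radians(78.4)),np.sin(np.radians(78.4))])*100
print(c+u,c-u)
quad('w3',[(298.5,146),(341,146),(339,239),(299.5,239)],51)
E
```

```text
c [656.2  24.5] len 126.5 wid 305.6 long -10.84 jaw -101.65
[676.28221474 122.50448961] [636.06663051 -73.41056031]
c [675.  124.7] len 84.4 wid 35.9 long -11.93 jaw -101.65
```

Emit:
{"method": "move_arm", "body": {
  "rows": [
    [[40,32,0,0,1],[80,64,0,0,1],[120,96,0,0,1],[160,128,0,-0.1,1],[200,160,0,-0.1,1],[241,193,0,-0.1,1],[241,193,0,-0.1,1],[241,193,0,-0.1,1]]
  ]
}}

```text
time_s: 8.88
eef_pos: [437.9, -73.0, 179.2]
ee_rot: [-0.002, -0.636, 0.772, 0.002]
force: [-0.1, 1.4, 0.5]
grip_width: 1.0
```

```bash
python3 - <<'E'
from h import *
cap('wrist','w4'); go(438,-73,180,79.1)
cv2.imwrite('pics/w4z.png',prof('w4',270,370,125,225)[:, :])
E
```

```text
shift [ 0.2  0.1 -0.8] roll -0.01 or 29.99 pos [438.1 -72.8 179.2] yaw -100.94 j [-0.43  0.2   1.81 -0.    1.13  1.33] F [-0.3  0.  -0.7] w 0.997 t 8.925
```

View pics/w4.png

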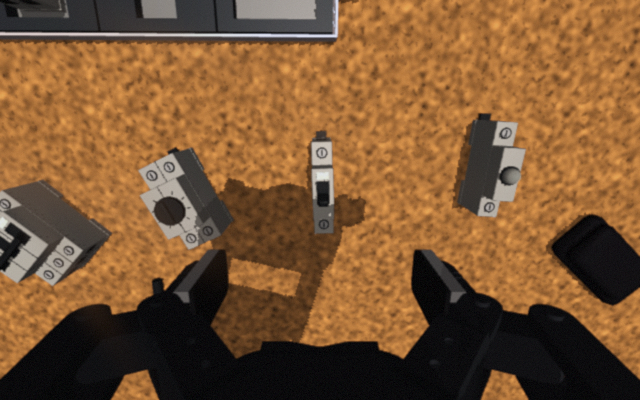

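mcb1 is centred at columns ~310–333, rows 141–234, with its lever at (322,190). The lamp with its dome is on the right at (510,175).

```bash
python3 - <<'E'
from h import *
i=cv2.imread('pics/w4.png');h=cv2.cvtColor(i,cv2.COLOR_BGR2HSV);s=h[...,1]
for r in (145,150,155,160,218,225,230): 
    c=[c for c in range(300,345) if s[r,c]<80]; print(r,c[0],c[-1])
print([(r,int(h[r,316,2]),int(s[r,316])) for r in list(range(132,146))+list(range(228,240))])
quad('w4',[(310.5,142.5),(333,142.5),(333.,234.2),(312,234.2)],44)
go(438,-73,28,79.1)
E
```

```text
145 311 331
150 311 331
155 311 331
160 311 331
218 313 333
225 314 332
230 315 333
[(132, 86, 119), (133, 85, 114), (134, 88, 116), (135, 93, 126), (136, 82, 118), (137, 71, 90), (138, 71, 47), (139, 55, 60), (140, 62, 53), (141, 99, 31), (142, 173, 25), (143, 197, 25), (144, 204, 24), (145, 200, 24), (228, 96, 16), (229, 96, 27), (230, 95, 21), (231, 96, 19), (232, 96, 32), (233, 97, 76), (234, 100, 150), (235, 98, 169), (236, 86, 175), (237, 82, 174), (238, 79, 168), (239, 86, 169)]
c [438.7 -75.1] len 84.7 wid 19.5 long -10.46 jaw -101.07
shift [ 1.000e-01 -6.000e-01  1.512e+02] roll -0.01 or 29.99 pos [438.1 -72.8 179.2] yaw -100.94 j [-0.43  0.2   1.81 -0.    1.13  1.33] F [-0.3  0.  -0.7] w 0.997 t 8.925
```

```bash
python3 - <<'E'
from h import *
c=quad('w4',[(310.8,141.8),(332,141.8),(333.7,233.4),(314.2,233.4)],44)
go(c[0],c[1],28,77.5)
E
```

```text
c [439.3 -75.8] len 84.5 wid 18.2 long -9.34 jaw -101.07
shift [  2.6  -2.4 151.2] roll 0.26 or -29.74 pos [438.1 -72.8 179.2] yaw -100.94 j [-0.43  0.2   1.81 -0.    1.13  1.33] F [-0.3  0.  -0.7] w 0.997 t 8.925
```

Emit:
{"method": "move_arm", "body": {
  "rows": [
    [[2.5,-2.5,0,-0.25,0.6],[2.5,-2.5,40,-0.25,0.4],[2.5,-2.5,80,-0.25,0.3],[2.5,-2.5,115,-0.25,0.3],[2.5,-2.5,140,-0.25,0.3],[2.5,-2.5,151,-0.25,0.3],[2.5,-2.5,151,-0.25,0],[2.5,-2.5,151,-0.25,-0.4],[2.5,-2.5,151,-0.25,-0.7],[2.5,-2.5,151,-0.25,-1],[2.5,-2.5,151,-0.25,-1],[2.5,-2.5,151,-0.25,-1]]
  ],
  "squeeze": 45
}}

```text
time_s: 10.42
eef_pos: [440.0, -75.9, 29.1]
ee_rot: [-0.001, -0.647, 0.763, 0.001]
force: [-0.7, 1.2, 6.5]
grip_width: 0.201
```

```bash
python3 - <<'E'
from h import *
go(656,25,130,78.4)
E
```

```text
shift [-134.8 -196.2 -101.5] roll 0.36 or -29.64 pos [440.  -75.9  29.1] yaw -99.44 j [-0.43  0.45  1.95 -0.    0.74  1.3 ] F [-0.7  1.2  6.5] w 0.201 t 10.425
```

Emit:
{"method": "move_arm", "body": {
  "rows": [
    [[0,0,-30,0,-1],[0,0,-70,0,-1],[-19,-28,-100,0,-1],[-42,-61,-101,0.1,-1],[-65,-94,-101,0.2,-1],[-88,-127,-101,0.3,-1],[-111,-161,-101,0.35,-1],[-128,-186,-101,0.35,-1],[-135,-196,-101,0.35,-1],[-135,-196,-101,0.35,-1],[-135,-196,-101,0.35,-1]]
  ]
}}

```text
time_s: 11.8
eef_pos: [655.3, 24.9, 129.5]
ee_rot: [-0.001, -0.632, 0.775, 0.001]
force: [-1.1, 0.1, -1.5]
grip_width: 0.206
```

```bash
python3 - <<'E'
from h import *
cap('wrist','w5'); go(656,25,39,78.4)
E
```

```text
shift [-0.4 -0.9 90.6] roll 0.01 or -29.99 pos [655.3  24.9 129.6] yaw -101.56 j [-0.14  0.69  1.2  -0.    1.25  1.63] F [ 0.2 -0.  -0.9] w 0.202 t 11.85
```

View pics/w5.png

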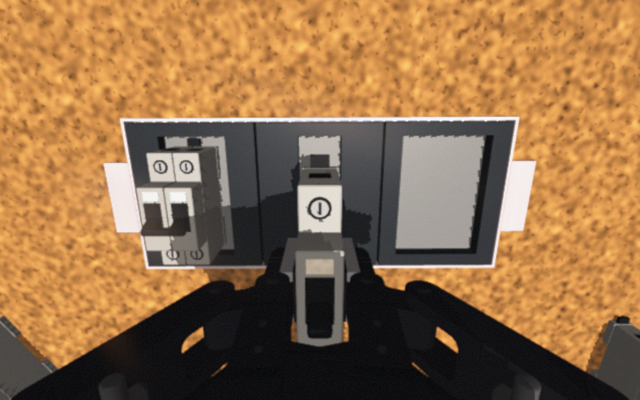

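mcb1 is held upright at column 319, in line with the middle pocket at columns 298–341. I'll lower it.

Emit:
{"method": "move_arm", "body": {
  "rows": [
    [[-0.5,-1,25,0,-1],[-0.5,-1,50,0,-1],[-0.5,-1,70,0,-1],[-0.5,-1,82,0,-1],[-0.5,-1,88,0,-1],[-0.5,-1,90,0,-1],[-0.5,-1,91,0,-1],[-0.5,-1,92,0,-1],[-0.5,-1,93,0,-1],[-0.5,-1,93.5,0,-1],[-0.5,-1,93.5,0,-1]]
  ]
}}

```text
time_s: 13.22
eef_pos: [656.1, 25.1, 36.2]
ee_rot: [-0.001, -0.632, 0.775, 0.001]
force: [-0.6, 0.1, -0.5]
grip_width: 0.205
```

Emit:
{"method": "move_arm", "body": {
  "rows": [
    [[0,0,0.3,0,-0.5],[0,0,0.3,0,-0.3],[0,0,0.3,0,-0.1],[0,0,0.3,0,0],[0,0,0,0,0],[0,0,-40,0,0],[0,0,-90,0,0.5],[0,0,-140,0,1],[0,0,-144,0,1],[0,0,-144,0,1]]
  ]
}}

```text
time_s: 14.48
eef_pos: [656.3, 25.2, 179.7]
ee_rot: [-0.002, -0.632, 0.775, 0.001]
force: [-0.5, -0.4, -0.6]
grip_width: 1.003
```

```bash
python3 - <<'E'
from h import *
cap('wrist','w6'); go(442,205,180,123.8)
i=cv2.imread('pics/w6.png')
E
```

```text
shift [-1.332e+02  2.457e+02 -1.000e-01] roll -7.56 or 22.44 pos [656.1  25.2 178.8] yaw -101.56 j [-0.14  0.66  1.13 -0.    1.36  1.63] F [ 0.4 -0.6 -0.1] w 0.996 t 14.525
```

View pics/w6.png

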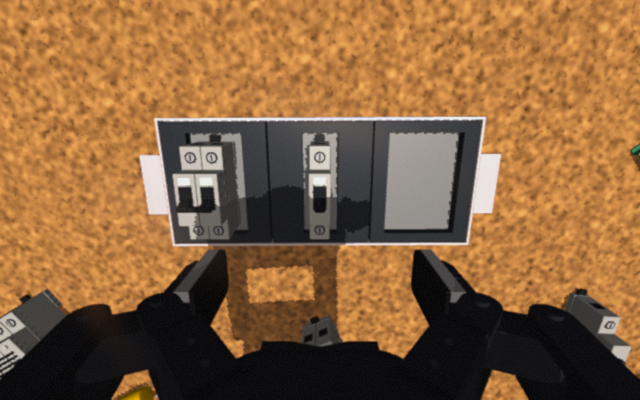

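mcb1 is in the middle pocket at (319,190). Moving on to mcb3.

Emit:
{"method": "move_arm", "body": {
  "rows": [
    [[-19,35,0,-1,1],[-38,70,0,-2,1],[-57,105,0,-3.2,1],[-76,140,0,-4.3,1],[-95,175,0,-5.4,1],[-114,210,0,-6.5,1],[-133,246,0,-7.5,1],[-133,246,0,-7.5,1],[-133,246,0,-7.5,1]]
  ]
}}

```text
time_s: 15.65
eef_pos: [442.0, 204.5, 179.2]
ee_rot: [0.002, 0.88, -0.474, -0.002]
force: [-0.2, -0.2, 0.5]
grip_width: 1.001
```

```bash
python3 - <<'E'
from h import *
cap('wrist','w7'); go(442,205,28,123.8)
cv2.imwrite('pics/w7z.png',prof('w7',265,375,125,225))
i=cv2.imread('pics/w7.png');h=cv2.cvtColor(i,cv2.COLOR_BGR2HSV);s=h[...,1]
for r in (145,150,155,160,215,220,225,230): 
    c=[c for c in range(270,375) if s[r,c]<80]; print(r,c[0],c[-1])
print([(r,int(h[r,305,2]),int(s[r,305])) for r in list(range(132,146))+list(range(228,242))])
E
```

```text
shift [ -0.3  -1.  151.3] roll -0.07 or 29.93 pos [442.3 204.3 179.3] yaw -56.65 j [0.19 0.29 1.69 0.   1.16 1.18] F [ 0.6 -0.8 -0.4] w 0.996 t 15.7
145 288 350
150 288 350
155 289 350
160 289 350
215 290 351
220 292 349
225 293 349
230 293 349
[(132, 181, 168), (133, 179, 164), (134, 171, 167), (135, 169, 166), (136, 155, 166), (137, 117, 135), (138, 89, 57), (139, 54, 42), (140, 56, 41), (141, 96, 29), (142, 173, 25), (143, 201, 23), (144, 204, 23), (145, 204, 21), (228, 67, 19), (229, 91, 25), (230, 96, 19), (231, 95, 13), (232, 105, 46), (233, 149, 127), (234, 200, 163), (235, 210, 164), (236, 202, 165), (237, 194, 166), (238, 187, 169), (239, 186, 170), (240, 190, 166), (241, 193, 166)]
```

View pics/w7.png

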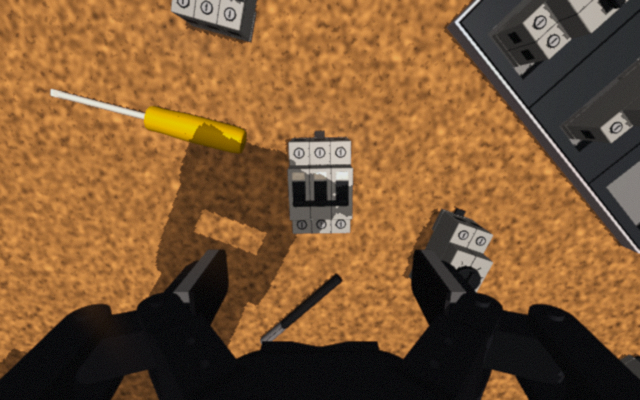

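mcb3 is centred at columns 288–351, rows 142–233. The timer at (465,245) lies beneath the right finger's line of sight, but it is really about 60 mm clear.

```bash
python3 - <<'E'
from h import *
c=quad('w7',[(287.9,141.8),(351,141.8),(350,233),(292.8,233)],44)
go(c[0],c[1],28,123.8)
E
```

```text
c [444.1 205.4] len 84.0 wid 53.7 long 34.55 jaw -56.64
shift [  0.5  -3.  151.3] roll -0.07 or 29.93 pos [442.3 204.3 179.3] yaw -56.65 j [0.19 0.29 1.69 0.   1.16 1.18] F [ 0.6 -0.8 -0.4] w 0.996 t 15.7
```

Emit:
{"method": "move_arm", "body": {
  "rows": [
    [[0.5,-3,0,-0.1,1],[0.5,-3,40,-0.1,1],[0.5,-3,80,-0.1,1],[0.5,-3,115,-0.1,1],[0.5,-3,140,-0.1,1],[0.5,-3,152,-0.1,1],[0.5,-3,152,-0.1,1],[0.5,-3,152,-0.1,0.4],[0.5,-3,152,-0.1,0],[0.5,-3,152,-0.1,-1],[0.5,-3,152,-0.1,-1],[0.5,-3,152,-0.1,-1]]
  ],
  "squeeze": 60
}}

```text
time_s: 17.2
eef_pos: [444.7, 205.6, 28.3]
ee_rot: [0.001, 0.883, -0.47, -0.002]
force: [-1.7, 0.9, 6.3]
grip_width: 0.624
```

```bash
python3 - <<'E'
from h import *
go(635.5,-72.5,150,78.4)
E
```

```text
shift [ 337.    -2.5 -122.4] roll 7.59 or -22.41 pos [444.7 205.6  28.3] yaw -56.04 j [0.19 0.52 1.82 0.   0.8  1.17] F [-1.7  0.9  6.3] w 0.624 t 17.2
```

Emit:
{"method": "move_arm", "body": {
  "rows": [
    [[0,0,-40,0,-1],[0,0,-90,0,-1],[15,0,-122,0.5,-1],[55,0,-122,1.4,-1],[95,-1,-122,2.3,-1],[135,-1,-122,3.2,-1],[175,-1,-122,4.1,-1],[215,-2,-122,5,-1],[255,-2,-122,5.9,-1],[295,-2,-122,6.8,-1],[325,-2.5,-122,7.4,-1],[337,-2.5,-122,7.6,-1]]
  ]
}}

```text
time_s: 18.7
eef_pos: [635.6, -73.6, 149.0]
ee_rot: [-0.002, -0.631, 0.776, 0.002]
force: [0.2, 0.9, -3.6]
grip_width: 0.621
```

Emit:
{"method": "move_arm", "body": {
  "rows": [
    [[0,0,0,0,-1],[0,0,0,0,-1]]
  ]
}}

```text
time_s: 18.95
eef_pos: [635.0, -72.6, 148.9]
ee_rot: [-0.002, -0.632, 0.775, 0.002]
force: [0.4, 0.2, -4.3]
grip_width: 0.63
```

```bash
python3 - <<'E'
from h import *
cap('wrist','w8'); go(635.5,-72.5,38,78.4)
E
```

```text
shift [ -0.3  -0.9 111. ] roll -0.01 or 29.99 pos [635.1 -72.6 149. ] yaw -101.66 j [-0.3   0.64  1.23 -0.    1.27  1.48] F [-0.8  0.7 -4.2] w 0.624 t 19.0
```

View pics/w8.png

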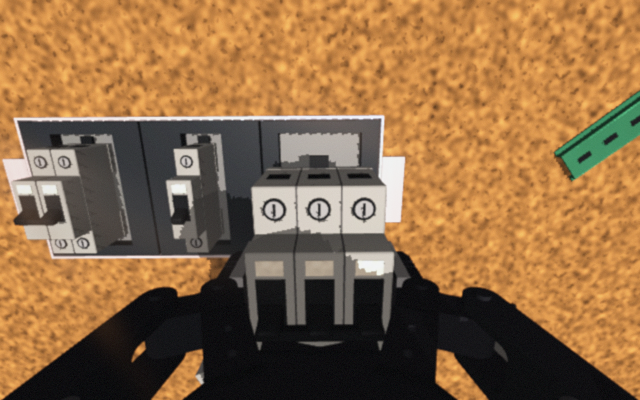

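mcb3 is held upright at column 319, over the wide pocket whose visible edge spans columns 278–362. I'll lower it.

Emit:
{"method": "move_arm", "body": {
  "rows": [
    [[-0.5,-1,30,0,-1],[-0.5,-1,60,0,-1],[-0.5,-1,85,0,-1],[-0.5,-1,100,0,-1],[-0.5,-1,107,0,-1],[-0.5,-1,109,0,-1],[-0.5,-1,110,0,-1],[-0.5,-1,111,0,-1],[-0.5,-1,112,0,-1],[-0.5,-1,112.5,0,-1],[-0.5,-1,112.5,0,-1]]
  ]
}}

```text
time_s: 20.38
eef_pos: [635.6, -72.3, 36.5]
ee_rot: [-0.002, -0.632, 0.775, 0.002]
force: [0.7, -0.8, -4.1]
grip_width: 0.627
```

Emit:
{"method": "move_arm", "body": {
  "rows": [
    [[0,0,0.5,0,-1],[0,0,1,0,-1],[0,0,1.3,0,-1],[0,0,1.3,0,-1]]
  ]
}}

```text
time_s: 20.88
eef_pos: [635.6, -72.3, 35.4]
ee_rot: [-0.002, -0.632, 0.775, 0.002]
force: [-1.8, 0.6, -0.7]
grip_width: 0.622
```

Emit:
{"method": "move_arm", "body": {
  "rows": [
    [[0,0,0.3,0,0.35],[0,0,0.3,0,0.5],[0,0,0.3,0,0.7],[0,0,0.3,0,0.9],[0,0,0,0,0.9],[0,0,-40,0,0.9],[0,0,-90,0,1],[0,50,-140,0,1],[0,80,-150,0,1],[0,80,-150,0,1]]
  ]
}}

```text
time_s: 22.12
eef_pos: [557.3, -55.8, 187.8]
ee_rot: [-0.001, -0.632, 0.775, 0.001]
force: [0.0, 0.0, 0.1]
grip_width: 0.998
```

```bash
python3 - <<'E'
from h import *
cap('wrist','w9'); cap('scene','s9'); t=cap('top','t9')[0]; go(0,0,0,0)
a=cv2.imread('pics/w9.png');b=cv2.resize(cv2.imread('pics/s9.png')[80:330,170:490],(512,400))
c=cv2.resize(t[130:270,180:470],None,fx=2.2,fy=2.2)
d=cv2.resize(a,(480,300)); e=cv2.resize(b,(320,250))
o=np.zeros((300+c.shape[0],800,3),np.uint8);o[:300,:480]=d;o[:250,480:]=e;o[300:,:c.shape[1]]=c
cv2.imwrite('pics/f9.png',o)
E
```

```text
shift [ 57.6 557.3 188.7] roll 13.06 or -16.94 pos [558.5 -56.4 185.3] yaw -101.67 j [-0.31  0.44  1.46 -0.    1.25  1.47] F [ 0.  -0.4  0. ] w 1.001 t 22.275Traceback (most recent call last):
  File "<stdin>", line 4, in <module>
KeyError: (slice(130, 270, None), slice(180, 470, None))
```

```bash
python3 - <<'E'
from h import *
t=cv2.imread('pics/t9.png');a=cv2.imread('pics/w9.png');e=cv2.resize(cv2.imread('pics/s9.png')[80:330,170:490],(320,250))
c=cv2.resize(t[130:265,180:470],None,fx=2.2,fy=2.2)
o=np.zeros((300+c.shape[0],800,3),np.uint8);o[:300,:480]=cv2.resize(a,(480,300));o[:250,480:]=e;o[300:,:c.shape[1]]=c
cv2.imwrite('pics/f9.png',o)
E
```

```text
(no output)
```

View pics/f9.png

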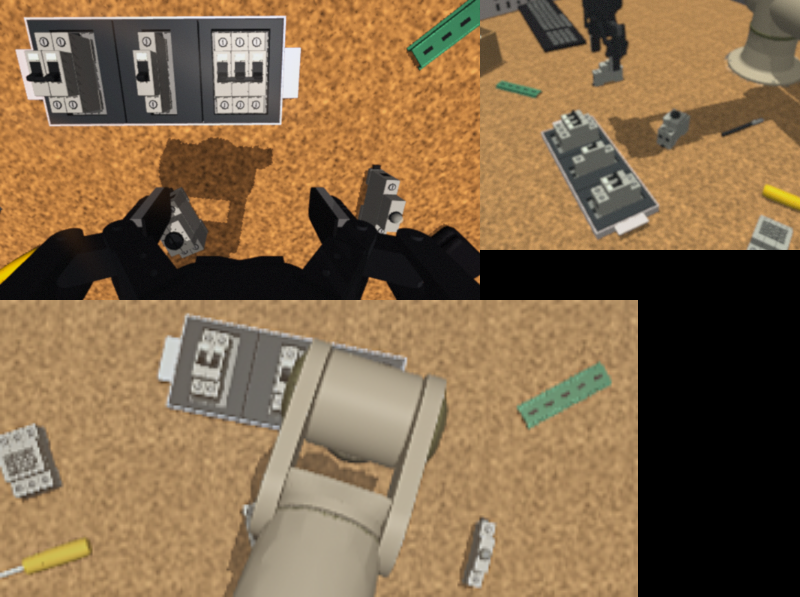

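All three breakers stand upright in their pockets: mcb2 left, mcb1 middle, mcb3 right. The timer, lamp and supply are undisturbed, and the gripper is clear at z ≈ 185 mm. I'm handing the job in.

```bash
python3 -c "
from rig import ctrl
print(ctrl.finish_job())"
```

```text
the job is handed in; nothing more can be done
None
```

I stood all three breakers in their own pockets, set down on the floor and released, and handed the job in at about 22 s of the 102 s allowed. No verdict was reported.

- **Placement:** The final wrist and scene views show all three upright with levers up and centred by eye in the right pockets. At release, tool positions were within about 2 mm of the pocket centres I estimated. I only measured mcb2 after release; it sat about 2.5 mm off centre.
- **Set down, not dropped:** The load on the wrist dropped off as mcb2 and mcb3 touched the floor, at the expected height. mcb1 is too light to show this clearly, so there I relied on height alone.
- **Other modules:** The lamp, timer and supply look undisturbed in the last images, but I did not measure their positions again. In the last top view the arm partly hid the timer and tray.
- **Disagreement:** The top and wrist cameras differed by about 3 mm on the tray's position. I aimed between the two, well inside the 13 mm tolerance.

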